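Seat the battery pack in its charger

ROBOT

A 7-joint arm with a two-finger parallel gripper is mounted at the origin on the work surface. World frame = base frame: x ahead of the robot, y to its left, z up, the work surface at z = 0. Lengths are in m, angles in rad, forces in N, time in s.
With the tool pointing down it reaches from about 0.4 to 0.85 m from the base axis. Payload 10.4 kg.
Tool frame: the origin (TCP) lies at the very end of the fingers, on their centre line; the grasp point (between the pads) lies 19 mm behind it; z points along the fingers, y is the line along which they close (so a half turn about z gives the same grasp; the last joint's range is limited). The gripper opens to 85 mm and grips with 20 to 120 N. Pads are 22 mm wide; open, the fingers measure 114 mm over their backs; the gripper's body (76 mm by 85 mm) begins 54 mm behind the grasp point. The pads swing forward as they close: fully open they stand 13 mm farther back than shut.
Start: joints at [1.268, 0.332, -0.065, 1.46, 0.022, 1.35, -0.088], TCP at [0.173, -0.601, 0.231] pointing down, gripper open.
Joint ranges: [-2.6, 2.6], [-0.5, 2.12], [-1.47, 1.34], [0.16, 2.42], [-1.27, 4.41], [0.06, 2.06], [-2.6, 2.6]. Speed limits (rad/s): [2.22, 2.22, 2.79, 2.79, 3.14, 3.14, 3.14].

INTERFACE

Orientations are given as a unit quaternion [x, y, z, w].
In Python, from workcell import manip, optics gives the robot as it stands.
- The arm moves only by the tool jog_arm, never from a script. Its arguments are lists of equal length, an entry for each row: "dr": the turn, a rotation vector about the tool's x, y, z normalised to -1 to 1, where 1 is 4 degrees, a list of three; "translation": the shift along the tool's x, y, z normalised to -1 to 1, where 1 is 0.025 m, a list of three; "jaw": the opening, from 0 (shut) to 1 (fully open). A call has 1 to 10 rows; each row shifts and turns the commanded pose from where the row before left it, along the tool's axes as they then stand; what a row does not reach is not made up. A row lasts 1/10 s, in which the tool goes at most 50 mm and 8.59 degrees, less where a joint would pass 70% of its speed; a pose out of reach is approached as far as the arm can. A call with a number of a shift or a turn outside -1 to 1 is refused whole. A call with a gripper value outside its range is refused whole. The fingers move at their own pace and stop on an object; "squeeze" is the grip in N (left out, the last holds). Time passes only in rows, so rows that do not move let the fingers close. It gives the time, the measured TCP pose, the force, the opening and the grip force at its end, in the units of the state.
- manip.get_obs(): the state, without advancing time (a new reading comes with each control period).
- optics.camera(name): name is "scene" or "side" or "wrist"; returns a dict with "color" (384x512x3 uint8, red, green, blue), "mtx" (3x3 intrinsics, pixels), "k1" (the pictures are not rectified: a ray, as slopes to the right and down, at radius r is drawn at 1 + k1 r^2 times it, then the intrinsics apply), "R" (3x3) and "t" (3): a world point X has camera coordinates R X + t. Camera axes: x right, y down, z forward; pixel columns grow to the right and rows downward; lengths in m; the calibration is good to about 2 mm. A picture is of the moment at which its call begins. There is no depth.
- manip.hand_in(): hands the job in; it is judged then, once.
The state is a dict: "clock": time; "joint_pos": joint angles; "joint_velocities": joint speeds; "tau": joint torques, N m; "position": TCP position; "ee_rot": TCP orientation; "ft_force": force on the tool from outside, world axes, zero at the start; "torque": the same for the moment, N m; "grip_width": opening from 0.0 (shut) to 1.0 (fully open); "grasp_force": force on a finger pad.
Only numpy, scipy, OpenCV 4.12 (cv2) and the standard library are available. Lean on these libraries where they do the work, as an engineer would, in place of code of your own. Each camera call takes 0.05 s, during which the arm holds its last target. There are 200 camera calls.

TASK

Two desk chargers stand on the clinic's desk; one has its battery pack already locked in under the bridge, the other pack only lies loose on its sprung bed, short of the bridge. With your fingertips press the loose pack down hard behind its thumb rib and, keeping it pressed, slide it under the bridge and its leaf spring until it is fully home against the charger's end wall, then let go and move clear. Do not grip or lift the pack, and leave the other pack and the other things on the desk where they are.

Things in the scene. Friction and masses are not known exactly. Their poses are not given: they have to be found in the camera images.
- dock: Charger with the loose pack, fixed to the desk: white plastic, 200 long (x) x 80 wide (y) x 46 mm high, the other one is identical. Origin: centre of its underside, on the desk. x: direction in which a pack slides home, roughly away from the robot; z up. Base 13 mm high. Cheeks 5 mm thick, 34 mm high, from x = -60 to 100 mm, 60 mm apart inside.
- bridge (a point): Middle of the underside of the charger's rigid bridge, which spans the channel from charger x = 46 to 56 mm: this point is at x = 51, y = 0, 38 mm above the desk. Bridge top 45 mm, with the leaf and its screws 48 mm.
- leaf_low (a point): Lowest line of the 26 mm wide steel leaf spring as it hangs at rest (this point is fixed to the charger): charger x = 76 mm, 34 mm above the desk. The leaf slopes down to it from the bridge's rear edge. A pack's nose lifts it; it then presses on the pack and drags, 3 N at first, 6 N when lifted 4 mm.
- end_stop (a point): Foot of the end wall's inner face on the charger's centre line (charger x = 86 mm, 20 mm above the desk): where the pack's nose must come. The wall is 14 mm thick and 46 mm high.
- bed (a joint): The charger's sprung bed, a grey level plate, 160 x 58 mm, from charger x = -76 to 84 mm, carrying the pack. 0 = up: its top 20 mm above the desk, the pack's top at 42 mm, its nose strikes the bridge. 0.006 m = down on the hard stop: the pack's top is at 36 mm, it passes 2 mm under the bridge. The springs push up with 9 N at 0 and 13 N at 0.006.
- battery: The loose black pack, 100 long (x) x 56 wide (y) x 22 mm thick, 0.2 kg. Origin: centre of its underside; x points to its nose, along the charger's x; z up. Starts with its origin at charger x = -22 to -8 mm; home (nose on the end wall) it is at 36 mm, and when let go it rises about 2 mm and is held by the bridge. Friction on the bed about 0.35.
- thumb_rest (a point): Where to press: on the pack's flat top, 22 mm above its origin, centre line, pack x = -23 mm. Just ahead stands the thumb rib across the pack, from x = -11 to -5 mm, 46 mm wide, 5 mm high; the flat thumb rest behind it reaches back to the tail at x = -50 mm.
- spare: The other pack, the same in size, already home in the other charger. Leave it.
- carton: White vaccine carton with a blue band, 40 x 40 x 65 mm, standing between the chargers. Origin: centre of its underside. Leave it.
- carton_flat: White carton with a green band, 90 x 50 x 30 mm, lying between the chargers. Origin: centre of its underside. Leave it.
- bottle: Small white capped bottle, 42 mm across, 75 mm high. Origin: centre of its underside. Leave it.
- pump: White hand-sanitiser pump bottle, 72 mm across, 172 mm high. Origin: centre of its underside. Leave it.
- tray: Steel instrument tray, 110 x 190 x 28 mm, with swabs and a marker. Origin: centre of its underside. Leave it.

How it is judged:
At the end, for the whole second after the job is handed in: The pack lies at rest in its charger, level and straight within 0.06 rad, its nose under the bridge and the leaf spring and within 4 mm of the end wall, and it stays there when let go (x of battery in the frame of dock above 0.032 m and z of battery in the frame of dock below 0.019 m and angle between the x axis of battery and the x axis of dock, either way round below 0.06 rad and angle between battery's own z axis and vertical below 0.06 rad and linear speed of battery below 0.01 m/s); the robot touches nothing.
It fails at once if the pack is lifted more than 12 mm off its raised bed (z of battery in the frame of dock above 0.032 m).
It fails at once if the other pack is shifted by more than 8 mm (distance of spare from where it was at the start of the episode above 0.008 m).
It fails at once if another thing on the desk is pushed more than 25 mm or knocked over (distance of any of carton, carton_flat, bottle, pump, tray from where it was at the start of the episode above 0.025 m or angle between any of carton, carton_flat, bottle, pump, tray's own z axis and vertical above 0.5 rad).
It also fails if it takes over 35 s, if anything falls off the work surface, if the arm or the gripper's body presses on something with over 40 N, if the wrist force passes 120 N, or if a joint passes its speed limit or range.

## Working session

There is one attempt and no reset: what is moved stays moved. The work goes in short steps, Python scripts to look and compute and a tool call to move; the robot and the scene stay as the last step left them, time stands still between calls to the robot, and variables do not carry over. Pictures are saved under pics/ and viewed, at most 10 in all, crops included, and the job is handed in when it is done.

Besides the shell and the picture viewer there is one more tool, called in YAML: its name, and indented under it one key for each argument. jog_arm: Moves the arm, as the interface text tells. Scaled input: -1 to 1 covers 0.025 m each way for a shift and 4 degrees each way for a turn. Its arguments: {"type":"object","properties":{"dr":{"type":"array","items":{"type":"array","items":{"type":"number"}}},"translation":{"type":"array","items":{"type":"array","items":{"type":"number"}}},"jaw":{"type":"array","items":{"type":"number"}},"squeeze":{"type":"number"}},"required":["dr","translation","jaw"]}

```bash
mkdir -p pics; ls; python3 - <<'E'
from workcell import manip, optics
import cv2, pickle, numpy as np
o=manip.get_obs(); print({k:np.round(v,3).tolist() for k,v in o.items()})
d={}
for n in ("scene","side","wrist"):
    c=optics.camera(n); d[n]=c
    cv2.imwrite(f"pics/{n}0.png",c["color"][:,:,::-1])
    print(n,np.round(c["mtx"],1).tolist(),c["k1"],np.round(-np.array(c["R"]).T@np.array(c["t"]),3))
pickle.dump(d,open("c0.pkl","wb"))
E
```

```text
pics
{'clock': 0.0, 'joint_pos': [1.268, 0.333, -0.065, 1.461, 0.022, 1.35, -0.089], 'joint_velocities': [-0.0, 0.002, 0.001, -0.001, 0.0, -0.001, 0.001], 'tau': [0.0, -62.545, 0.049, -39.161, 0.016, 0.01, 0.0], 'position': [0.173, -0.6, 0.231], 'ee_rot': [0.99, 0.139, -0.0, -0.001], 'ft_force': [0.422, -0.54, 1.088], 'torque': [-0.027, -0.029, 0.002], 'grasp_force': 0.0, 'grip_width': 1.001}
scene [[486.2, 0.0, 256.6], [0.0, 486.2, 185.7], [0.0, 0.0, 1.0]] -0.19429215824329368 [ 1.239 -0.23   1.236]
side [[346.7, 0.0, 260.0], [0.0, 346.7, 190.5], [0.0, 0.0, 1.0]] -0.08523481645184103 [0.015 0.607 0.651]
wrist [[331.9, 0.0, 254.0], [0.0, 331.9, 191.3], [0.0, 0.0, 1.0]] 0.011517274468271802 [ 0.247 -0.579  0.374]
```

View pics/scene0.png

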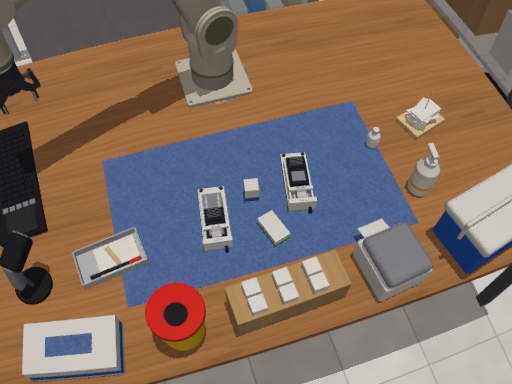

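View pics/side0.png

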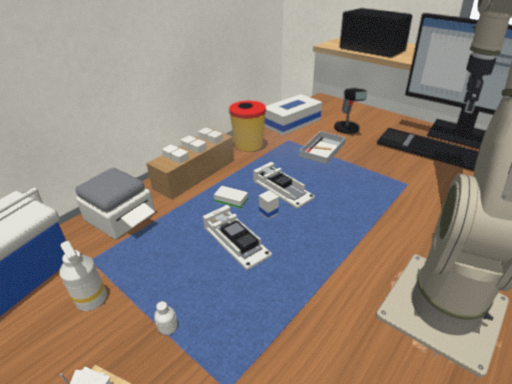

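The scene view shows two chargers, at about (215,217) and (298,181). The carton is between them at (251,188) and the flat carton at (273,228). I'll zoom in to tell which pack is loose.

```bash
python3 - <<'E'
import cv2,pickle,numpy as np
d=pickle.load(open("c0.pkl","rb"))
a=d["scene"]["color"][145:255,185:325,::-1]; b=d["side"]["color"][155:275,190:330,::-1]
a=cv2.resize(a,None,fx=5.5,fy=5.5,interpolation=cv2.INTER_CUBIC)
b=cv2.resize(b,None,fx=5,fy=5,interpolation=cv2.INTER_CUBIC)
cv2.imwrite("pics/a.png",a[:600,:800]);cv2.imwrite("pics/b.png",b)
E
```

```text
(no output)
```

View pics/a.png

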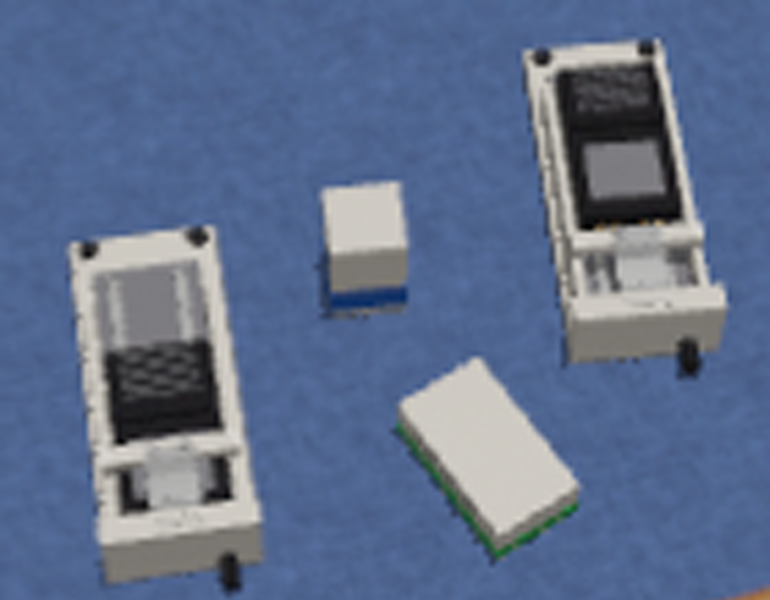

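View pics/b.png

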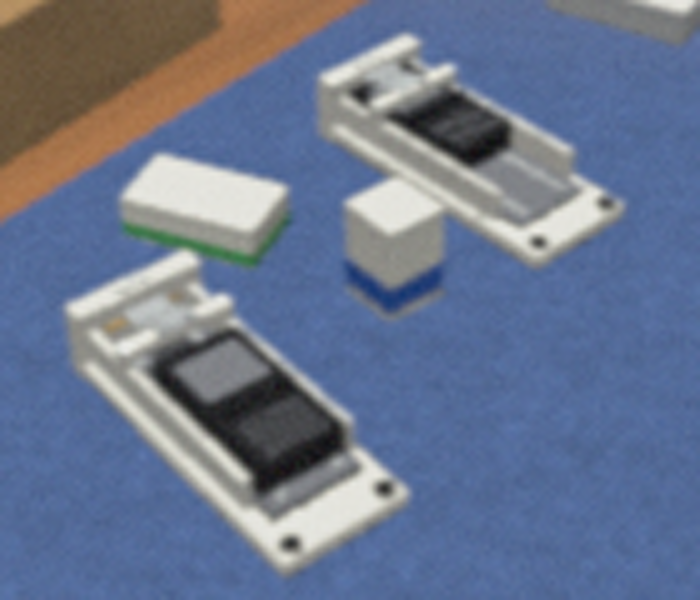

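The loose pack is in the right-hand charger of the scene view, with its tail near (298,161) and its bridge near (302,189). The spare is home in the left charger. Next I'll work out a rough pose.

```bash
cat > h.py <<'E'
import numpy as np, cv2
from scipy.spatial.transform import Rotation as Rot
def ray(c,px):
    px=np.atleast_2d(px).astype(float); K=c["mtx"]; k=c["k1"]
    d=cv2.undistortPoints(px[:,None],np.array(K),np.array([k,0,0,0,0.]))[:,0]
    d=np.c_[d,np.ones(len(d))]@np.array(c["R"]); return -np.array(c["R"]).T@np.array(c["t"]),d
def onz(c,px,z):
    o,d=ray(c,px); return o+d*((z-o[2])/d[:,2])[:,None]
def proj(c,X):
    p=np.atleast_2d(X)@np.array(c["R"]).T+np.array(c["t"]); s=p[:,:2]/p[:,2:]
    s=s*(1+c["k1"]*(s**2).sum(1,keepdims=True)); return s@np.array(c["mtx"])[:2,:2].T+np.array(c["mtx"])[:2,2]
E
python3 - <<'E'
import pickle
from h import *
d=pickle.load(open("c0.pkl","rb")); s=d["scene"]; b=d["side"]
A=lambda *p: np.array(p)/5.5+[185,145]; B=lambda *p: np.array(p)/5+[190,155]
print("screws scene",onz(s,A([541,57],[647,47]),.013).round(4).tolist()," side",onz(b,B([290,543],[384,488]),.013).round(4).tolist())
print("wall top rear corners scene",onz(s,A([568,308],[724,292]),.046).round(4).tolist())
print("pack tail corners top scene",onz(s,A([555,68],[655,62]),.042).round(4).tolist(), "nose",onz(s,A([578,228],[683,220]),.042).round(4).tolist())
print("carton",onz(s,A([365,215]),.065).round(3).tolist(),"flat",onz(s,A([490,455]),.03).round(3).tolist())
o=pickle.load(open("c0.pkl","rb"))["wrist"]; print(np.round(o["R"],3).tolist())
E
```

```text
screws scene [[0.4085, 0.1236, 0.013], [0.4196, 0.1837, 0.013]]  side [[0.4201, 0.1806, 0.013], [0.4082, 0.1222, 0.013]]
wall top rear corners scene [[0.5877, 0.0746, 0.046], [0.6028, 0.1559, 0.046]]
pack tail corners top scene [[0.4376, 0.1201, 0.042], [0.45, 0.1746, 0.042]] nose [[0.5403, 0.0971, 0.042], [0.5522, 0.1524, 0.042]]
carton [[0.513, -0.013, 0.065]] flat [[0.649, 0.012, 0.03]]
[[0.276, -0.961, -0.001], [-0.916, -0.264, 0.301], [-0.29, -0.082, -0.954]]
```

jog_arm:
  dr:
    - [0,0,1]
    - [0,0,1]
    - [0,0,1]
    - [0,0,1]
    - [0,0,1]
    - [0,0,1]
    - [0,0,1]
    - [0,0,0]
    - [0,0,0]
    - [0,0,0]
  translation:
    - [0.6,-1,0]
    - [0.6,-1,0]
    - [0.6,-1,0]
    - [0.6,-1,0]
    - [0.6,-1,0]
    - [0.6,-1,0]
    - [0.6,-1,0]
    - [0.6,-1,0]
    - [0.6,-1,0]
    - [0.6,-1,0]
  jaw: [0,0,0,0,0,0,0,0,0,0]

```text
clock: 1.15
position: [0.3243, -0.3554, 0.2312]
ee_rot: [0.995, -0.104, -0.0, 0.0]
ft_force: [1.3, 0.7, -0.8]
grip_width: -0.001
grasp_force: 0.0
```

jog_arm:
  dr:
    - [0,0,0]
    - [0,0,0]
    - [0,0,0]
    - [0,0,0]
    - [0,0,0]
    - [0,0,0]
    - [0,0,0]
    - [0,0,0]
    - [0,0,0]
    - [0,0,0]
  translation:
    - [0.5,-1,0]
    - [0.5,-1,0]
    - [0.5,-1,0]
    - [0.5,-1,0]
    - [0.5,-1,0]
    - [0.5,-1,0]
    - [0,-1,0]
    - [0,-1,0]
    - [0,-1,0]
    - [0,-1,0]
  jaw: [0,0,0,0,0,0,0,0,0,0]

```text
clock: 2.15
position: [0.4489, -0.1264, 0.2312]
ee_rot: [0.995, -0.104, -0.0, 0.0]
ft_force: [0.0, 0.2, 0.2]
grip_width: 0.001
grasp_force: 0.0
```

jog_arm:
  dr:
    - [0,0,0]
    - [0,0,0]
    - [0,0,0]
    - [0,0,0]
    - [0,0,0]
    - [0,0,0]
    - [0,0,0]
    - [0,0,0]
    - [0,0,0]
    - [0,0,0]
  translation:
    - [-0.1,-1,0.12]
    - [-0.1,-1,0.12]
    - [-0.1,-1,0.12]
    - [-0.1,-1,0.12]
    - [-0.1,-1,0.12]
    - [-0.1,-1,0.12]
    - [-0.1,-1,0.12]
    - [-0.1,-1,0.12]
    - [-0.1,-1,0.12]
    - [-0.1,-1,0.12]
  jaw: [0,0,0,0,0,0,0,0,0,0]

```text
clock: 3.15
position: [0.4762, 0.1232, 0.2011]
ee_rot: [0.995, -0.104, -0.0, 0.0]
ft_force: [-0.1, 0.1, -0.3]
grip_width: 0.001
grasp_force: 0.0
```

```bash
python3 - <<'E'
from workcell import manip, optics
import cv2, pickle, numpy as np
c=optics.camera("wrist"); o=manip.get_obs(); pickle.dump((c,o),open("w1.pkl","wb"))
print(o["position"],o["joint_pos"])
cv2.imwrite("pics/w1.png",cv2.resize(c["color"][:,:,::-1],None,fx=1.5625,fy=1.5625,interpolation=cv2.INTER_CUBIC))
E
```

```text
[0.47575712 0.12752973 0.20085705] [ 0.38197485  0.123641   -0.77754577  1.81067732  0.08973693  1.24323383
 -2.19636539]
```

View pics/w1.png

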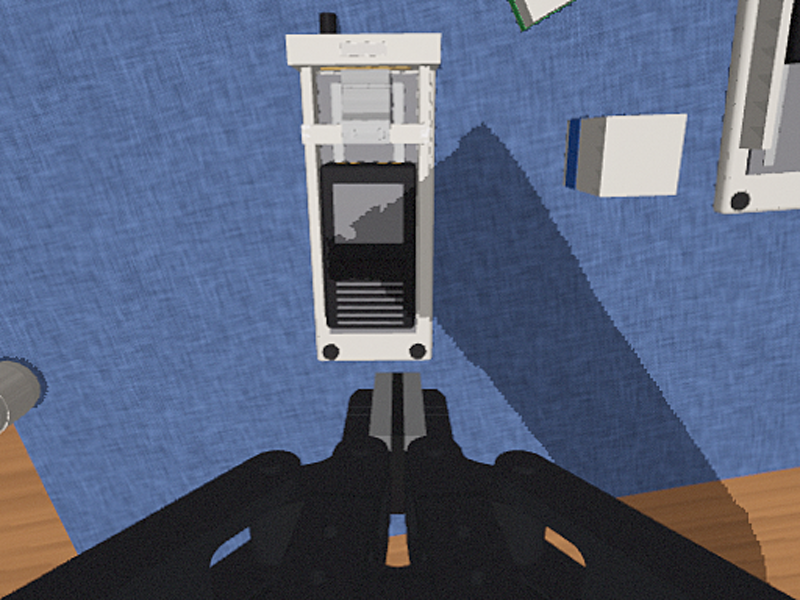

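The wrist view shows the charger lying nearly straight in the picture, in view coordinates. The screws are at (331,351) and (418,351), the pack tail edge is at row 327, the nose at row 163, and the end-wall top spans (286,34) to (440,66).

```bash
python3 - <<'E'
import pickle
from h import *
c,o=pickle.load(open("w1.pkl","rb")); s=1.5625
W=lambda z,*p: onz(c,np.array(p)/s,z)
wall=W(.046,[286,34],[441,34],[440,66],[288,66]); scr=W(.013,[331,351],[418,351]); fr=W(.013,[317,360],[432,360])
pk=W(.042,[321,163],[416,163],[414,328],[326,328]); br=W(.045,[303,144],[428,144])
for n,v in dict(wall=wall,scr=scr,front=fr,pack=pk,bridge=br).items(): print(n,v.round(4).tolist())
print("widths",np.linalg.norm(wall[0]-wall[1]),np.linalg.norm(fr[0]-fr[1]),np.linalg.norm(pk[0]-pk[1]),np.linalg.norm(pk[1]-pk[2]),np.linalg.norm(wall[1]-wall[2]))
a=fr.mean(0)[:2]; b=wall[:2].mean(0)[:2]; u=(b-a)/np.linalg.norm(b-a)
print("len",np.linalg.norm(b-a),"yaw",np.degrees(np.arctan2(u[1],u[0])))
org=(a+b)/2; n=np.array([-u[1],u[0]])
for m,v in dict(wall=wall,bridge=br,pack=pk,scr=scr).items(): print(m,((v[:,:2]-org)@np.c_[u,n]).round(4).tolist())
pc=pk.mean(0)[:2]; e=(pk[0]+pk[1]-pk[2]-pk[3])[:2]; print("org",org,"pack",pc,"packyaw",np.degrees(np.arctan2(e[1],e[0])))
tr=pc-.023*u; R=Rot.from_quat(o["ee_rot"]).as_matrix()
print("thumb",tr,"tool delta",(R.T@(np.r_[tr,.045]-o["position"])).round(4), "toolyaw",np.degrees(np.arctan2(R[1,0],R[0,0])))
E
```

```text
wall [[0.612, 0.1531, 0.046], [0.5955, 0.0746, 0.046], [0.5807, 0.0778, 0.046], [0.5972, 0.1562, 0.046]]
scr [[0.4218, 0.1813, 0.013], [0.4094, 0.1225, 0.013]]
front [[0.4173, 0.1925, 0.013], [0.4007, 0.1143, 0.013]]
pack [[0.5457, 0.1522, 0.042], [0.5346, 0.0998, 0.042], [0.4375, 0.1205, 0.042], [0.4489, 0.174, 0.042]]
bridge [[0.5577, 0.1589, 0.045], [0.5434, 0.0914, 0.045]]
widths 0.08020895982084213 0.0799370865041308 0.053542992705462304 0.09931266661761118 0.015141270272411047
len 0.19874021326761462 yaw -11.47532175433421
wall [[0.0997, 0.0401], [0.0991, -0.0401], [0.0839, -0.0398], [0.0846, 0.0402]]
bridge [[0.0452, 0.035], [0.0447, -0.034]]
pack [[0.0349, 0.0261], [0.0344, -0.0275], [-0.0649, -0.0265], [-0.0644, 0.0282]]
scr [[-0.0923, 0.0299], [-0.0929, -0.0302]]
org [0.50636299 0.1335901 ] pack [0.49168943 0.13663582] packyaw -12.380115996621413
thumb [0.46914919 0.14121158] tool delta [-0.0092 -0.0118  0.1559] toolyaw -11.74202050611367
```

The sizes check out: wall width 80 mm, length 199 mm, bridge at x = 45 mm and pack length 99 mm. The pack sits at charger x ≈ -15 mm. Next I'll go over the thumb rest and down to about 9 mm above it.

jog_arm:
  dr:
    - [0,0,0]
    - [0,0,0]
    - [0,0,0]
    - [0,0,0]
    - [0,0,0]
    - [0,0,0]
    - [0,0,0]
    - [0,0,0]
    - [0,0,0]
  translation:
    - [-0.2,-0.24,0.5]
    - [-0.2,-0.23,0.5]
    - [0,0,1]
    - [0,0,1]
    - [0,0,1]
    - [0,0,1]
    - [0,0,0.6]
    - [0,0,0.4]
    - [0,0,0]
  jaw: [0,0,0,0,0,0,0,0,0]

```text
clock: 4.1
position: [0.4682, 0.1355, 0.0502]
ee_rot: [0.995, -0.104, -0.001, 0.0]
ft_force: [-0.1, 0.4, 0.2]
grip_width: 0.001
grasp_force: 0.0
```

```bash
python3 - <<'E'
from workcell import manip, optics
import cv2, pickle, numpy as np
c=optics.camera("wrist"); o=manip.get_obs(); pickle.dump((c,o),open("w2.pkl","wb"))
print(o["position"],o["ft_force"],o["joint_pos"])
u=np.array([.979,-.203]);print((o["position"][:2]-[.50636,.13359])@np.c_[u,[.203,.979]])
cv2.imwrite("pics/w2.png",cv2.resize(c["color"][:,:,::-1],None,fx=1.5625,fy=1.5625,interpolation=cv2.INTER_CUBIC))
E
```

```text
[0.46887024 0.13578689 0.0512482 ] [0.46061467 0.21049021 0.43604625] [ 0.29509782  0.3140332  -0.74556863  1.97508131  0.2605327   0.94905361
 -2.35943337]
[-0.03714844 -0.00545967]
```

View pics/w2.png

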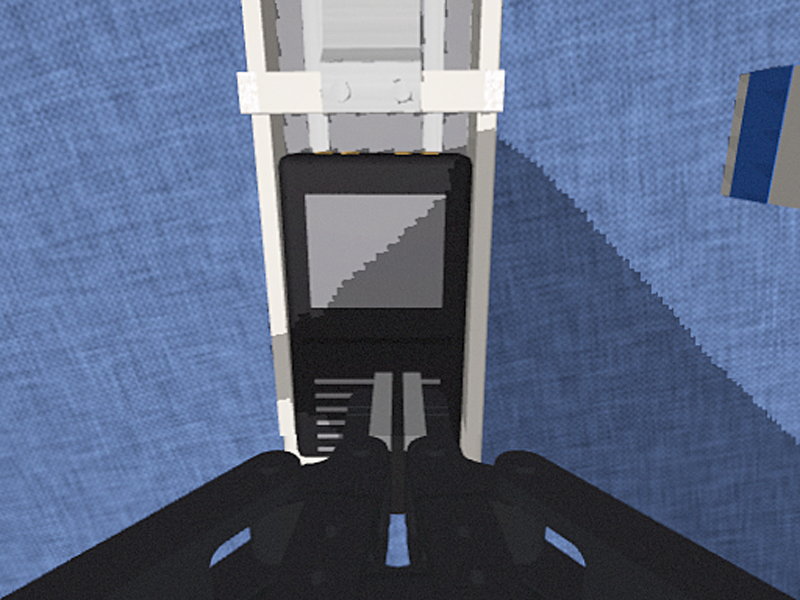

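The tool is about 5 mm right of the pack's centre line, at column 398 against 380. I'll shift left and slightly back, then come down to touch.

jog_arm:
  dr:
    - [0,0,0]
    - [0,0,0]
    - [0,0,0]
    - [0,0,0]
    - [0,0,0]
  translation:
    - [-0.12,-0.22,0]
    - [0,0,0.16]
    - [0,0,0.12]
    - [0,0,0.12]
    - [0,0,0]
  jaw: [0,0,0,0,0]

```text
clock: 4.65
position: [0.4674, 0.1419, 0.0414]
ee_rot: [0.995, -0.104, 0.0, 0.0]
ft_force: [-1.9, -1.2, 5.7]
grip_width: 0.004
grasp_force: 3.1
```

jog_arm:
  dr:
    - [0,0,0]
    - [0,0,0]
    - [0,0,0]
    - [0,0,0]
  translation:
    - [0,0,0.08]
    - [0,0,0.08]
    - [0,0,0.08]
    - [0,0,0]
  jaw: [0,0,0,0]

```text
clock: 5.05
position: [0.4675, 0.1419, 0.036]
ee_rot: [0.995, -0.104, 0.0, 0.0]
ft_force: [-3.4, -0.3, 11.3]
grip_width: 0.002
grasp_force: 5.8
```

jog_arm:
  dr:
    - [0,0,0]
    - [0,0,0]
    - [0,0,0]
  translation:
    - [0,0,0.06]
    - [0,0,0.06]
    - [0,0,0]
  jaw: [0,0,0]

```text
clock: 5.35
position: [0.4681, 0.1424, 0.0356]
ee_rot: [0.995, -0.104, 0.001, 0.001]
ft_force: [-15.8, -4.9, 48.5]
grip_width: -0.0
grasp_force: 24.1
```

jog_arm:
  dr:
    - [0,0,0]
    - [0,0,0]
    - [0,0,0]
    - [0,0,0]
    - [0,0,0]
  translation:
    - [0,0,-0.05]
    - [0.1,0,0]
    - [0.16,0,0]
    - [0.16,0,0]
    - [0.16,0,0]
  jaw: [0,0,0,0,0]

```text
clock: 5.85
position: [0.482, 0.1405, 0.0359]
ee_rot: [0.995, -0.104, 0.001, -0.0]
ft_force: [-12.3, 1.1, 32.8]
grip_width: -0.001
grasp_force: 16.1
```

jog_arm:
  dr:
    - [0,0,0]
    - [0,0,0]
    - [0,0,0]
    - [0,0,0]
  translation:
    - [0.16,0,0]
    - [0.16,0,0]
    - [0.16,0,0]
    - [0.16,0,0]
  jaw: [0,0,0,0]

```text
clock: 6.25
position: [0.4977, 0.1374, 0.036]
ee_rot: [0.995, -0.104, 0.001, -0.001]
ft_force: [-11.2, 1.8, 30.7]
grip_width: 0.003
grasp_force: 15.3
```

```bash
python3 - <<'E'
from workcell import manip, optics
import cv2, pickle, numpy as np
c=optics.camera("wrist"); o=manip.get_obs(); pickle.dump((c,o),open("w3.pkl","wb"))
print(o["position"],o["ft_force"],o["joint_pos"])
u=np.array([.979,-.203]);print((o["position"][:2]-[.50636,.13359])@np.c_[u,[.203,.979]])
cv2.imwrite("pics/w3.png",cv2.resize(c["color"][:,:,::-1],None,fx=1.5625,fy=1.5625,interpolation=cv2.INTER_CUBIC))
E
```

```text
[0.49837665 0.13714321 0.03597723] [-9.45998842  1.08757457 27.06429234] [ 0.26452851  0.39440188 -0.71411889  1.91698823  0.31639496  0.94169324
 -2.37890104]
[-0.00853701  0.00185798]
```

View pics/w3.png

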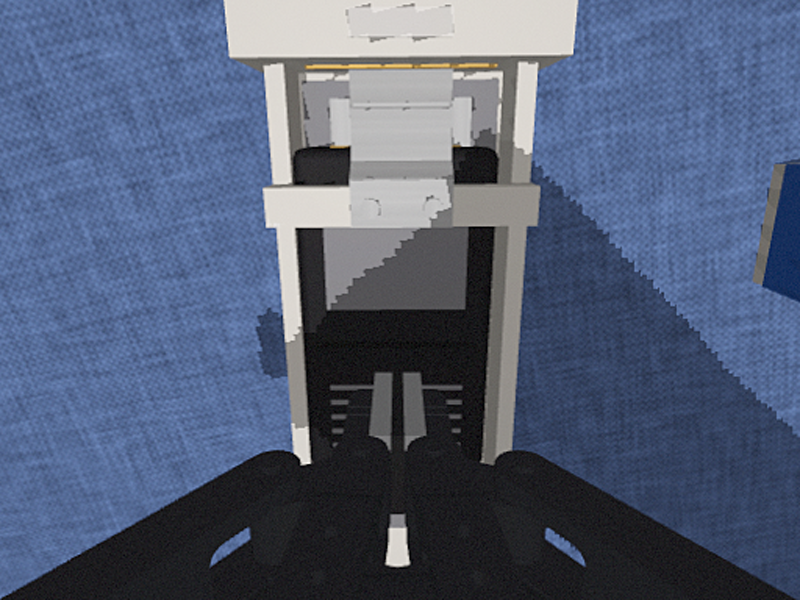

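The pack is following the fingertips. Its nose is past the bridge (row 150) and short of the wall (row 65), and it is straight. I'll keep sliding.

jog_arm:
  dr:
    - [0,0,0]
    - [0,0,0]
    - [0,0,0]
    - [0,0,0]
    - [0,0,0]
    - [0,0,0]
  translation:
    - [0.16,0,0.02]
    - [0.16,0,0]
    - [0.16,0,0]
    - [0.16,0,0]
    - [0.12,0,0]
    - [0,0,0]
  jaw: [0,0,0,0,0,0]

```text
clock: 6.9
position: [0.5163, 0.1337, 0.0359]
ee_rot: [0.995, -0.104, 0.001, -0.001]
ft_force: [-12.3, 1.8, 34.7]
grip_width: -0.001
grasp_force: 17.4
```

jog_arm:
  dr:
    - [0,0,0]
    - [0,0,0]
    - [0,0,0]
  translation:
    - [0.08,0,0]
    - [0.08,0,0]
    - [0,0,0]
  jaw: [0,0,0]

```text
clock: 7.2
position: [0.5201, 0.133, 0.0359]
ee_rot: [0.995, -0.104, 0.001, -0.001]
ft_force: [-12.5, 1.8, 33.0]
grip_width: -0.003
grasp_force: 16.6
```

jog_arm:
  dr:
    - [0,0,0]
    - [0,0,0]
    - [0,0,0]
  translation:
    - [0.08,0,0]
    - [0.08,0,0]
    - [0,0,0]
  jaw: [0,0,0]

```text
clock: 7.5
position: [0.5206, 0.1329, 0.0357]
ee_rot: [0.995, -0.103, -0.002, 0.0]
ft_force: [-30.3, 1.4, 50.5]
grip_width: 0.001
grasp_force: 30.9
```

```bash
python3 - <<'E'
from workcell import manip, optics
import cv2, pickle, numpy as np
c=optics.camera("wrist"); o=manip.get_obs(); pickle.dump((c,o),open("w4.pkl","wb"))
print(o["position"],o["ft_force"])
u=np.array([.979,-.203]);print((o["position"][:2]-[.50636,.13359])@np.c_[u,[.203,.979]])
cv2.imwrite("pics/w4.png",cv2.resize(c["color"][:300,100:400,::-1],None,fx=2,fy=2,interpolation=cv2.INTER_CUBIC))
E
```

```text
[0.52058238 0.1329213  0.03577943] [-30.1963261    1.88215633  49.56425427]
[0.01405945 0.00223248]
```

View pics/w4.png

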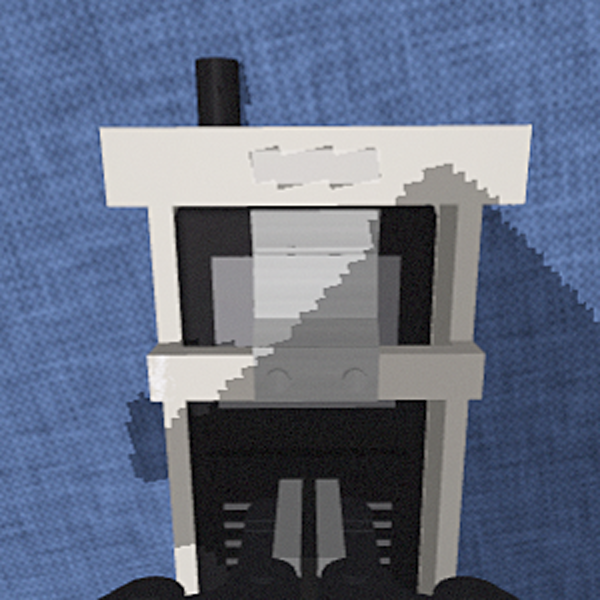

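The pack is home: its nose meets the end wall (row 207), and the forward force has jumped to 30 N. I'll let up straight and move clear.

jog_arm:
  dr:
    - [0,0,0]
    - [0,0,0]
    - [0,0,0]
    - [0,0,0]
    - [0,0,0]
    - [0,0,0]
    - [0,0,0]
    - [0,0,0]
    - [0,0,0]
    - [0,0,0]
  translation:
    - [-0.06,0,-0.1]
    - [-0.04,0,-0.1]
    - [0,0,-0.1]
    - [0,0,-0.2]
    - [0,0,-0.4]
    - [0,0,-0.8]
    - [0,0,-1]
    - [0,0,-1]
    - [0,0,-1]
    - [0,0,0]
  jaw: [0,0,0,0,0,0,0,0,0,0]

```text
clock: 8.55
position: [0.5233, 0.1309, 0.1548]
ee_rot: [0.995, -0.104, 0.003, -0.001]
ft_force: [1.0, 0.3, 0.6]
grip_width: -0.002
grasp_force: 0.0
```

```bash
python3 - <<'E'
from workcell import manip, optics
import cv2, numpy as np
c=optics.camera("wrist"); o=manip.get_obs()
print(o["position"],o["ft_force"],o["clock"])
cv2.imwrite("pics/w5.png",cv2.resize(c["color"][:300,100:400,::-1],None,fx=2,fy=2,interpolation=cv2.INTER_CUBIC))
E
```

```text
[0.52241913 0.13041667 0.1527993 ] [ 0.91344419 -0.30743808 -0.01856054] 8.6
```

View pics/w5.png

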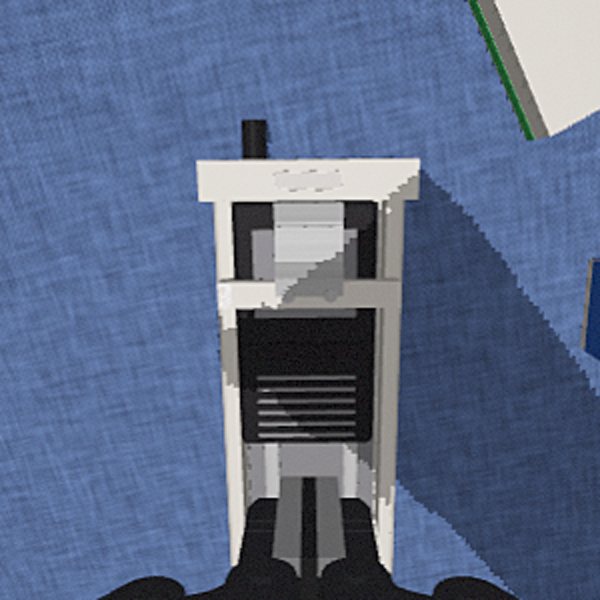

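The pack stays home after release: its nose is on the end wall (row 202), it is straight, and the tool is clear. I'll hand in.

```bash
python3 -c "
from workcell import manip
print(manip.hand_in())"
```

```text
the job is handed in; nothing more can be done
None
```

The loose pack was pressed down, slid under the bridge and leaf until its nose met the end wall, and it stayed there after release; the arm is clear and the job is handed in at about 8.6 s on the clock, with no verdict returned.

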